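Tidy the coffee table: sort wicker balls, tea lights and candle

ROBOT

A 6-joint arm with a two-finger parallel gripper is mounted at the origin on the work surface. World frame = base frame: x ahead of the robot, y to its left, z up, the work surface at z = 0. Lengths are in m, angles in degrees, forces in N, time in s.
With the tool pointing down it reaches from about 0.4 to 0.825 m from the base axis. Payload 7 kg.
Tool frame: the origin (TCP) lies at the very end of the fingers, on their centre line; the grasp point (between the pads) lies 19 mm behind it (ctrl.tcp_to_grasp is the distance from the TCP to the grasp point, in m); z points along the fingers, x is the direction in which the jaws open and shut, and the axes are right-handed (so a half turn about z gives the same grasp; the last joint's range is limited). The gripper opens to 88 mm and grips with 3 to 60 N. Pads are 19 mm wide; open, the fingers measure 130 mm over their backs; the gripper's body (78 mm by 193 mm) begins 47 mm behind the grasp point.
Start: joints at [81.48, 20.546, 0.682, 0, -70.136, -16.507], TCP at [0.286, 0.612, 0.227] pointing down, gripper open.
Joint ranges: [-176.03, 176.03], [-82.01, 121.73], [-58.28, 71.71], [-173.87, 95.51], [-174.79, -0.11], [-173.66, 173.66]. Speed limits (degrees/s): [136.94, 136.94, 172.46, 180, 180, 180].

INTERFACE

Orientations are given as [roll, pitch, yaw] about the fixed x, y, z axes, in that order (R = Rz(yaw) Ry(pitch) Rx(roll)).
In Python, from plant import sensors, vision, ticket, ctrl gives the robot as it stands. The module is installed in compiled form; this text tells all that it offers.
- The arm moves only by the tool drive_tool, never from a script. Its argument "moves" is a list of rows, each a list of 6 numbers: the shift along the tool's x, y, z in units of 0.15 m (1.0 is 0.15 m), then the turn, a rotation vector about the tool's x, y, z in units of 60 degrees (1.0 is 60 degrees). In form: [[dx, dy, dz, rx, ry, rz], ...]. A call has 1 to 8 rows; each row is the pose to reach, as a shift and turn from the pose measured when the call began, along the tool's axes at that moment; what a row does not reach only later rows make up. A row lasts 1/10 s, in which the tool goes at most 50 mm and 8.59 degrees, less where a joint would pass 70% of its speed; a pose out of reach is approached as far as the arm can. A call with a number of a shift or a turn outside -1 to 1 is refused whole. A call with a gripper value outside its range is refused whole. "fingers" is the opening, from -1 (shut) to 1 (fully open), set as the call begins (left out, the last holds). The fingers move at their own pace and stop on an object; the grip force is fixed at half the most. Time passes only in rows, so rows that repeat a pose let the fingers close. It gives the time, the measured TCP pose, the force and the opening at its end, in the units of the state.
- sensors.get_obs(): the state, without advancing time (a new reading comes with each control period).
- vision.snapshot(name): name is "side" or "top"; returns a dict with "pixels" (480x640x3 uint8, red, green, blue), "fx", "fy", "cx", "cy" (pixels), "R" (3x3) and "t" (3): a world point X has camera coordinates R X + t. Camera axes: x right, y down, z forward; pixel columns grow to the right and rows downward; lengths in m; the calibration is good to about 2 mm. A picture is of the moment at which its call begins. There is no depth.
- ticket.close_job(): hands the job in, once; it reports no verdict.
The state is a dict: "clock": time; "joint_pos": joint angles; "qvel": joint speeds; "tau": joint torques, N m; "tool_pos": TCP position; "orientation": TCP orientation; "force": force on the tool from outside, world axes, zero at the start; "moment": the same for the moment, N m; "opening": finger opening in m.
Only numpy, scipy, OpenCV 4.12 (cv2) and the standard library are available. Lean on these libraries where they do the work, as an engineer would, in place of code of your own. Each camera call takes 0.05 s, during which the arm holds its last target.

TASK

Sort the loose bits on the coffee table to where they belong: both wicker balls into the white bowl, the two tea lights into the wooden tray, one lying flat, wick up, in each half, and the pillar candle standing upright in the middle of the marble coaster. Let go of everything and leave the teapot and the mug where they are.

Things in the scene. Friction and masses are not known exactly. Their poses are not given: they have to be found in the camera images.
- ball_a: A brown woven wicker ball, 52 mm in diameter, about 30 g, stiff; one of two alike. Origin at the ball's centre (26 mm above the table at the start); its axes mean nothing. It rolls easily if nudged. Belongs in the white bowl.
- ball_b: The other brown woven wicker ball, like the first: 52 mm in diameter, origin at its centre. Belongs in the white bowl.
- tealight_a: A tea light: a squat round bare-metal cup 38 mm in diameter and 17 mm high, white wax and a 6 mm wick on top (wick is look only), about 18 g; one of two alike. Origin at the centre of its underside, z up through the wick. Belongs in the wooden tray, one tea light to each half.
- tealight_b: The other tea light, like the first: 38 mm in diameter, 17 mm high, origin at the centre of its underside, z up. Belongs in the other half of the wooden tray.
- candle: A cream pillar candle standing upright, 52 mm in diameter and 60 mm high plus an 8 mm wick (look only), about 115 g. Origin at the centre of its underside, z up. Belongs on the marble coaster.
- bowl: A white round open bowl that stays put. Origin under its centre on the table. Flat inner floor 5 mm above the table, about 65 mm in radius; the 5 mm wall slopes outward to an outer rim radius of 90 mm (inner 85 mm) at 36 mm height. Its yaw means nothing. Both balls fit side by side.
- tray: A low wooden tray that stays put, 150 mm (its x) by 124 mm (its y), 22 mm high, walls, floor and divider 6 mm thick, with small rope loops (look only) on its two x ends. Origin under its centre on the table, z up. One divider along its y, at x = 0, as high as the walls, makes two equal bays, each 66 mm along x by 112 mm along y, with centres at x = +36 mm and -36 mm, floor 6 mm above the table.
- coaster: A round flat marble coaster that stays put, 120 mm in diameter, 12 mm thick. Origin under its centre on the table; the top is 12 mm above it. Its yaw means nothing.
- teapot: Bystander: a white teapot, 138 mm high, body 144 mm in diameter, spout along its +x to 116 mm from the centre and handle along -x to 108 mm; loose, 0.75 kg. Origin at the centre of its underside. Leave it alone. (A closed book 24 mm high and a remote control 18 mm high also lie on the table's far edge, more than 0.76 m ahead of the robot; they have no part in this.)
- mug: Bystander: a white mug, 84 mm in diameter, 72 mm high, handle along its +y to 79 mm from the axis; loose, 0.28 kg. Origin at the centre of its underside. Leave it alone.
Not all that is in view belongs to the job. Leave any purple or red look-alike of the bowl alone.

How it is judged (in metres and radians):
At the end, for the whole second after the job is handed in: Both balls rest in the bowl (centres within 60 mm of its axis, under 42 mm up); tea lights flat on the tray floor, wick up, one per bay (centre 18-54 mm from the tray middle along x, within 42 mm along y); candle upright on the coaster within 15 mm of its centre; all released, still (horizontal distance between each of ball_a, ball_b and bowl below 0.06 m and z of each of ball_a, ball_b in the frame of bowl below 0.042 m and linear speed of each of ball_a, ball_b, tealight_a, tealight_b, candle below 0.02 m/s and angular speed of each of ball_a, ball_b, tealight_a, tealight_b, candle below 0.5 rad/s and y of tealight_a in the frame of tray between -0.042 and 0.042 m and z of tealight_a in the frame of tray between 0.002 and 0.01 m and angle between each of tealight_a, tealight_b's own z axis and vertical below 0.12 rad and y of tealight_b in the frame of tray between -0.042 and 0.042 m and z of tealight_b in the frame of tray between 0.002 and 0.01 m and ((x of tealight_a in the frame of tray between 0.018 and 0.054 m and x of tealight_b in the frame of tray between -0.054 and -0.018 m) or (x of tealight_a in the frame of tray between -0.054 and -0.018 m and x of tealight_b in the frame of tray between 0.018 and 0.054 m)) and horizontal distance between candle and coaster below 0.015 m and z of candle in the frame of coaster between 0.008 and 0.016 m and angle between candle's own z axis and vertical below 0.1 rad); the robot touches nothing.
It fails at once if the teapot is moved more than 15 mm (distance of teapot from where it was at the start of the episode above 0.015 m).
It fails at once if the mug is moved more than 15 mm (distance of mug from where it was at the start of the episode above 0.015 m).
It also fails if it takes over 131 s, if anything falls off the work surface, if the arm or the gripper's body presses on something with over 40 N, if the wrist force passes 120 N, or if a joint passes its speed limit or range.

## Working session

There is one attempt and no reset: what is moved stays moved. The work goes in short steps, Python scripts to look and compute and a tool call to move; the robot and the scene stay as the last step left them, time stands still between calls to the robot, and variables do not carry over. Pictures are saved under pics/ and viewed, and the job is handed in when it is done.

Besides the shell and the picture viewer there is one more tool, called after "Emit:" as a command line: name --pt "numbers of a row" for each row, then --argument value for the rest. drive_tool: Moves the arm, as the interface text tells. Shifts and turns lie within -1 to 1; 1 stands for 0.15 m of shift or 60 degrees of turn. Its arguments: {"type":"object","properties":{"moves":{"type":"array"},"fingers":{"type":"number"}},"required":["moves"]}

```bash
mkdir -p pics
python3 - <<'E'
from plant import sensors, vision, ticket, ctrl
import cv2,json,numpy as np
print(sensors.get_obs(), ctrl.tcp_to_grasp)
for n in("top","side"):
    s=vision.snapshot(n); cv2.imwrite(f"pics/{n}0.png",s["pixels"][:,:,::-1]); np.savez(f"{n}0.npz",**s)
    print(n,s["fx"],s["cx"],s["cy"],s["R"],s["t"],-np.array(s["R"]).T@s["t"])
E
```

```text
{'clock': 0.0, 'joint_pos': array([ 8.14795884e+01,  2.05930686e+01,  6.33218448e-01, -2.14894751e-02,
       -7.01366022e+01, -1.65081278e+01]), 'qvel': array([ 0.0347145 , -0.00650196, -0.09907394, -0.07686465, -0.08633225,
       -0.04216883]), 'tau': array([-3.23967433e-04, -5.82719386e+01,  2.93048698e+01,  6.99651048e+00,
        6.95231327e-03, -1.63349623e-04]), 'tool_pos': array([0.28536615, 0.61115626, 0.22559574]), 'orientation': array([-1.79991959e+02, -9.82172739e-02, -1.15035865e+02]), 'force': array([ 0.50866664, -0.21217029, -0.03082936]), 'moment': array([-0.00459296, -0.03506366, -0.00979145]), 'opening': 0.08766845476781429} 0.0188
top 485.5356208830837 320.8868984534423 233.41503849789302 [[ 0.00729999 -0.99987476  0.01404168]
 [-0.99585098 -0.00854291 -0.0905971 ]
 [ 0.09070571 -0.01332206 -0.99578863]] [-0.00892487  0.4576289   1.27282519] [0.34034283 0.01194239 1.30905002]
side 545.5332037132181 326.58440303755475 242.93800046743965 [[-0.90306998 -0.42894273  0.02174259]
 [-0.27257663  0.53327341 -0.80082548]
 [ 0.33191352 -0.72912798 -0.59850297]] [0.42030045 0.15898894 1.79369282] [-0.17245351  1.40333186  1.19171446]
```

View pics/top0.png

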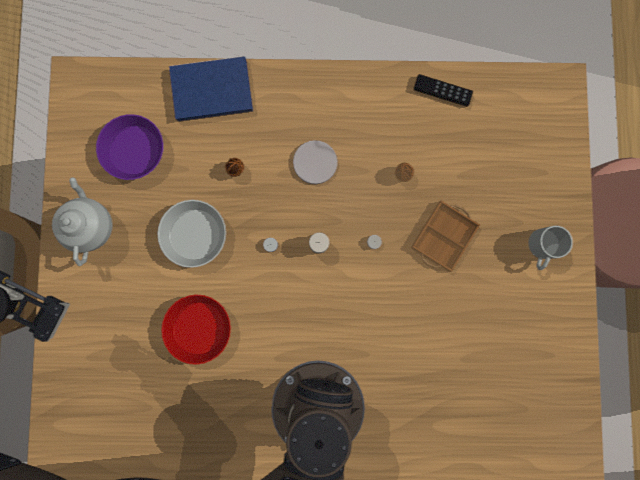

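View pics/side0.png

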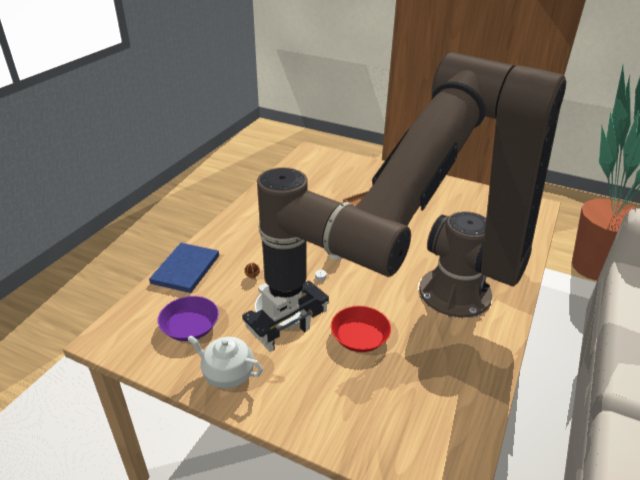

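The top view shows white bowl (192,234), tray (446,237), coaster (315,162), tea lights (271,244) and (375,241), candle (319,242), balls (235,167) and (404,171). The side view is partly blocked by the arm. I'll zoom in next.

Run:
```python
import cv2
im=cv2.imread("pics/top0.png")
c=im[135:285,210:500]; cv2.imwrite("pics/z1.png",cv2.resize(c,None,fx=2.75,fy=2.75,interpolation=cv2.INTER_CUBIC))
hsv=cv2.cvtColor(im,cv2.COLOR_BGR2HSV)
for n,p in dict(tlA=(271,244),tlB=(375,241),can=(319,242),b1=(235,167),b2=(404,171),coast=(315,162),table=(340,210),bowl=(192,234),tray=(430,235)).items():
    print(n,hsv[p[1],p[0]])
```

```text
tlA [ 50   5 146]
tlB [ 18  23 146]
can [ 18  23 134]
b1 [  9 157  65]
b2 [ 14 142  99]
coast [ 13  11 156]
table [ 17 111 154]
bowl [ 45   6 161]
tray [ 15 148 133]
```

View pics/z1.png

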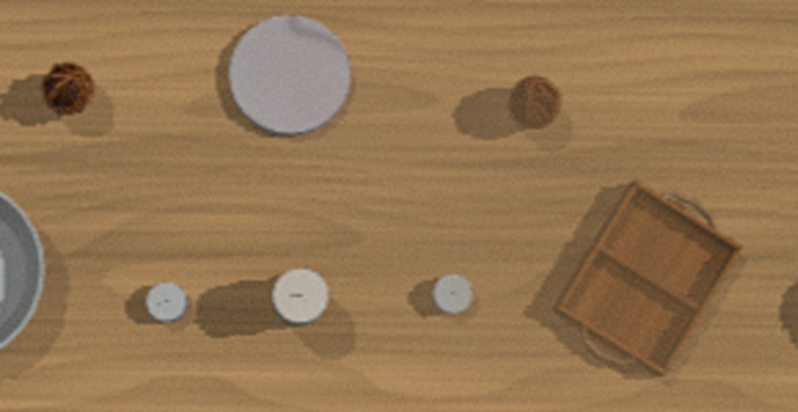

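```bash
cat > h.py <<'E'
import numpy as np,cv2
def ray(s,uv,z):
    R=np.array(s["R"]);t=np.array(s["t"]);c=-R.T@t
    d=R.T@np.array([(uv[0]-s["cx"])/s["fx"],(uv[1]-s["cy"])/s["fy"],1.]);return c+d*(z-c[2])/d[2]
def proj(s,X):
    p=np.array(s["R"])@X+np.array(s["t"]);return np.array([s["fx"]*p[0]/p[2]+s["cx"],s["fy"]*p[1]/p[2]+s["cy"]])
def blobs(mask,lo=60):
    n,l,st,ce=cv2.connectedComponentsWithStats(mask.astype(np.uint8))
    out=[]
    for i in range(1,n):
        if st[i,4]>=lo:
            cs,_=cv2.findContours((l==i).astype(np.uint8),cv2.RETR_EXTERNAL,cv2.CHAIN_APPROX_NONE)
            h=cv2.convexHull(cs[0]); out.append((ce[i],st[i],h))
    return out
E
python3 - <<'E'
from h import *
s=dict(np.load("top0.npz"));hsv=cv2.cvtColor(s["pixels"],cv2.COLOR_RGB2HSV)
def show(n,x0,y0,x1,y1,m,z):
    mm=np.zeros(m.shape,bool);mm[y0:y1,x0:x1]=m[y0:y1,x0:x1]
    b=max(blobs(mm,20),key=lambda b:b[1][4]); (c,r)=cv2.minEnclosingCircle(b[2]); 
    e=cv2.fitEllipse(b[2])
    print(n,"cen",b[0].round(1),"area-diam",round(2*np.sqrt(b[1][4]/np.pi),1),"mec",np.round(c,1),round(2*r,1),"world cen",ray(s,b[0],z).round(4),"mec",ray(s,c,z).round(4), "diam m",round(2*np.sqrt(b[1][4]/np.pi)*(1.309-z)/485.5,4))
lo=hsv[...,1]<60
show("tlA",255,230,285,258,lo,.017);show("tlB",360,228,390,256,lo,.017);show("candle",300,225,340,260,lo,.06)
show("coaster",285,135,345,190,lo,.012);show("bowl",150,195,232,275,lo,.036)
S=hsv[...,1].astype(int);V=hsv[...,2].astype(int)
print(S[171,385:425]);print(V[171,385:425]);print(S[167,215:255]);print(V[167,215:255])
for k in [(446,237)]:
  m=((S>125)&(V<160));mm=np.zeros(m.shape,bool);mm[195:280,405:485]=m[195:280,405:485]
  b=max(blobs(mm),key=lambda b:b[1][4]);r=cv2.minAreaRect(b[2]);print("tray",r,b[0]);P=[ray(s,p,.022) for p in cv2.boxPoints(r)];print(np.round(P,4),np.mean(P,0))
E
```

```text
tlA cen [270.  244.4] area-diam 14.8 mec [270.1 244.3] 14.9 world cen [0.4276 0.1299 0.017 ] mec [0.4278 0.1298 0.017 ] diam m 0.0393
tlB cen [374.  241.5] area-diam 14.4 mec [374.  241.5] 14.3 world cen [ 0.4375 -0.1474  0.017 ] mec [ 0.4376 -0.1475  0.017 ] diam m 0.0383
candle cen [318.6 242.5] area-diam 20.5 mec [318.7 242.4] 20.6 world cen [0.4306 0.001  0.06  ] mec [0.4307 0.0007 0.06  ] diam m 0.0527
coaster cen [314.7 161.8] area-diam 43.9 mec [314.8 161.6] 44.3 world cen [0.6539 0.0128 0.012 ] mec [0.6545 0.0125 0.012 ] diam m 0.1173
bowl cen [191.2 233.1] area-diam 68.2 mec [191.5 233.4] 69.1 world cen [0.4541 0.3351 0.036 ] mec [0.4534 0.3344 0.036 ] diam m 0.1788
[114 119 115 114 114 112 115 115 120 123 131 122 119 120 128 130 143 143
 137 142 140 126 135 116 125 145 125 138 140 126 116 120 116 118 125 122
 122 115 122 124]
[123 122 118 125 128 125 124 126 123 122 103 100  88  98 102 100  98 116
 110  99  95  95 100 108 106 111  98 120 135 150 160 162 165 162 163 165
 165 162 159 168]
[126 124 114 106 113 111 119 117 120 126 155 162 131 184 195 190 159 176
 139 199 157 154 154 230 200 176 167 161 175 130 113 116 114 119 120 116
 120 114 115 123]
[109 105 110 111 108 108 114 107 108 101  89  63  41  54  76  83  72  58
  66  59  65  71  73  72  93  87  93 109 111 131 138 141 152 157 162 163
 155 159 160 155]
tray ((444.75, 236.74998474121094), (50.763580322265625, 61.22499465942383), 30.963754653930664) [445.48088924 235.81279251]
[[ 0.4154 -0.2353  0.022 ]
 [ 0.5574 -0.3215  0.022 ]
 [ 0.4878 -0.4375  0.022 ]
 [ 0.347  -0.3504  0.022 ]] [ 0.45191992 -0.3361966   0.022     ]
```

```bash
cat >> h.py <<'E'
from scipy.spatial.transform import Rotation as Ro
def go(x,y,z,yaw=None,n=None):
    from plant import sensors
    o=sensors.get_obs();R0=Ro.from_euler("xyz",o["orientation"],degrees=True)
    if yaw is None: yaw=-115
    R1=Ro.from_euler("xyz",[180,0,yaw],degrees=True)
    d=R0.inv().apply(np.array([x,y,z])-o["tool_pos"])/.15
    r=(R0.inv()*R1).as_rotvec(degrees=True)/60
    print("to",(x,y,z),"shift",d.round(3),"turn",r.round(3),"clock",round(o["clock"],2),"force",o["force"].round(1))
E
python3 - <<'E'
from h import *
s=dict(np.load("top0.npz"))
print("ball1",ray(s,(234.4,167),.026),"ball2",ray(s,(404.1,171.8),.026))
print("tray",ray(s,(445.8,235.7),.022),"teapot",ray(s,(81,225),.07),"mug",ray(s,(551,242),.07))
b=ray(s,(234.4,167),.026)
go(b[0],b[1],.2);go(b[0],b[1],.08)
E
```

```text
ball1 [0.63397197 0.22791154 0.026     ] ball2 [ 0.62564114 -0.2279724   0.026     ]
tray [ 0.45431406 -0.33892724  0.022     ] teapot [0.46949902 0.60702772 0.07      ] mug [ 0.43608827 -0.59755568  0.07      ]
to (np.float64(0.6339719659711787), np.float64(0.22791153893144298), 0.2) shift [ 1.332 -3.187  0.174] turn [-0.    -0.001 -0.001] clock 0.1 force [-0.1  0.2  0.6]
to (np.float64(0.6339719659711787), np.float64(0.22791153893144298), 0.08) shift [ 1.33  -3.187  0.974] turn [-0.    -0.001 -0.001] clock 0.1 force [-0.1  0.2  0.6]
```

Emit:
drive_tool --pt "0.11 -0.27 0 0 0 0" --pt "0.22 -0.54 0 0 0 0" --pt "0.33 -0.8 0 0 0 0" --fingers 1

```text
clock: 0.4
tool_pos: [0.3736, 0.5144, 0.2252]
orientation: [-180.0, -0.1, -115.0]
force: [-0.1, -0.1, 0.1]
opening: 0.0874
```

Emit:
drive_tool --pt "0.11 -0.27 0 0 0 0" --pt "0.22 -0.54 0 0 0 0" --pt "0.33 -0.8 0 0 0 0"

```text
clock: 0.7
tool_pos: [0.4623, 0.4172, 0.225]
orientation: [180.0, -0.2, -115.0]
force: [0.3, 0.3, 0.6]
opening: 0.0878
```

Emit:
drive_tool --pt "0.11 -0.27 0 0 0 0" --pt "0.22 -0.54 0 0 0 0" --pt "0.33 -0.8 0 0 0 0"

```text
clock: 1.0
tool_pos: [0.5511, 0.32, 0.2249]
orientation: [180.0, -0.2, -115.0]
force: [0.8, -0.1, 0.2]
opening: 0.0877
```

Emit:
drive_tool --pt "0.11 -0.27 0 0 0 0" --pt "0.22 -0.54 0 0 0 0" --pt "0.33 -0.8 0 0 0 0" --pt "0.33 -0.8 0 0 0 0"

```text
clock: 1.4
tool_pos: [0.6412, 0.2203, 0.2238]
orientation: [180.0, -0.3, -115.2]
force: [-1.0, 1.3, 0.4]
opening: 0.0876
```

Run:
```python
from h import *
go(.634,.228,.2);go(.634,.228,.1); go(.634,.228,.009)
from plant import sensors
print(sensors.get_obs()["tool_pos"])
```

```text
to (0.634, 0.228, 0.2) shift [-0.027  0.065  0.159] turn [ 0.001 -0.005 -0.004] clock 1.4 force [-1.   1.3  0.4]
to (0.634, 0.228, 0.1) shift [-0.03   0.065  0.825] turn [ 0.001 -0.005 -0.004] clock 1.4 force [-1.   1.3  0.4]
to (0.634, 0.228, 0.009) shift [-0.034  0.065  1.432] turn [ 0.001 -0.005 -0.004] clock 1.4 force [-1.   1.3  0.4]
[0.64123842 0.22031163 0.22383199]
```

Emit:
drive_tool --pt "-0.02 0.04 0.3 0 0 0" --pt "-0.03 0.065 0.55 0 0 0" --pt "-0.03 0.065 0.82 0 -0.005 0" --pt "-0.03 0.065 0.82 0 -0.005 0"

```text
clock: 1.8
tool_pos: [0.6299, 0.2261, 0.0945]
orientation: [179.6, -0.5, -115.3]
force: [-0.8, -1.3, -0.2]
opening: 0.0873
```

Run:
```python
from h import *
from plant import vision
for n in("top","side"):
    s=vision.snapshot(n); np.savez(n+"1.npz",**s)
    p=proj(s,np.array([.634,.228,.03])); x,y=p.astype(int); print(n,p)
    c=s["pixels"][max(0,y-60):y+60,max(0,x-60):x+60,::-1]; cv2.imwrite(f"pics/{n}1.png",cv2.resize(c,None,fx=3.2,fy=3.2))
a=cv2.imread("pics/top1.png");b=cv2.imread("pics/side1.png");cv2.imwrite("pics/b1.png",np.hstack([a[:384,:384],b[:384,:384]]))
go(.634,.228,.009)
```

```text
top [234.12256665 166.64982453]
side [251.82770495 268.03857158]
to (0.634, 0.228, 0.009) shift [-0.002 -0.001  0.613] turn [ 0.001 -0.002 -0.003] clock 1.9 force [ 1.4 -0.1  0.9]
```

View pics/b1.png

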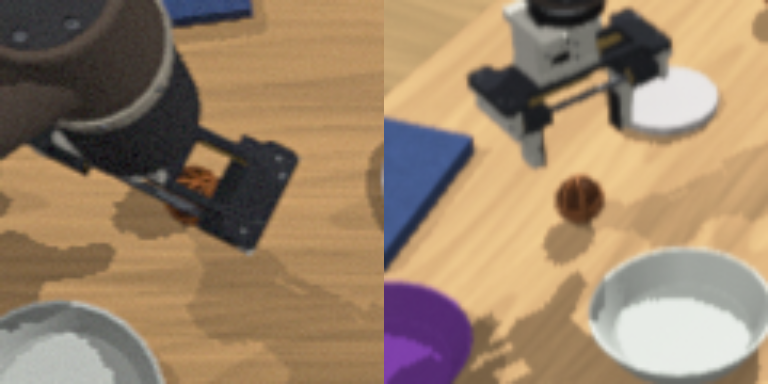

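The ball sits centred under the open jaws: composite (580,200) against a predicted (576,192). Descending.

Emit:
drive_tool --pt "0 0 0.2 0 0 0" --pt "0 0 0.4 0 0 0" --pt "0 0 0.55 0 0 0" --pt "0 0 0.6 0 0 0" --pt "0 0 0.6 0 0 0"

```text
clock: 2.4
tool_pos: [0.6346, 0.2283, 0.0122]
orientation: [180.0, -0.1, -115.2]
force: [0.3, -0.1, 0.7]
opening: 0.0876
```

Emit:
drive_tool --pt "0 0 0 0 0 0" --pt "0 0 0 0 0 0" --pt "0 0 0 0 0 0" --pt "0 0 0 0 0 0" --pt "0 0 0 0 0 0" --pt "0 0 0 0 0 0" --fingers -1

```text
clock: 3.0
tool_pos: [0.6347, 0.2284, 0.0124]
orientation: [-180.0, -0.1, -115.2]
force: [-0.3, 0.1, 2.8]
opening: 0.0504
```

Emit:
drive_tool --pt "0 0 -0.2 0 0 0" --pt "0 0 -0.5 0 0 0" --pt "0 0 -0.8 0 0 0" --pt "0 0 -0.8 0 0 0"

```text
clock: 3.4
tool_pos: [0.6385, 0.2303, 0.1401]
orientation: [-179.6, 0.4, -115.1]
force: [-0.6, -0.5, -0.6]
opening: 0.051
```

Run:
```python
from h import *
R=np.deg2rad(-25);d=np.array([np.cos(R),np.sin(R)])*.028; c=np.array([.4538,.3348])
print(c+d,c-d)
p=c+d
go(p[0],p[1],.13);go(p[0],p[1],.02)
```

```text
[0.47917662 0.32296669] [0.42842338 0.34663331]
to (np.float64(0.47917661803702616), np.float64(0.3229666886712604), 0.13) shift [-0.109  1.224  0.059] turn [-0.007  0.007 -0.002] clock 3.4 force [-0.6 -0.5 -0.6]
to (np.float64(0.47917661803702616), np.float64(0.3229666886712604), 0.02) shift [-0.103  1.23   0.792] turn [-0.007  0.007 -0.002] clock 3.4 force [-0.6 -0.5 -0.6]
```

Emit:
drive_tool --pt "-0.02 0.25 0 0 0 0" --pt "-0.04 0.5 0 0 0 0" --pt "-0.07 0.75 0 0 0 0" --pt "-0.09 1.0 0.05 0 0 0" --pt "-0.09 1.0 0.05 0 0 0"

```text
clock: 3.9
tool_pos: [0.5049, 0.3074, 0.1309]
orientation: [-179.7, 0.4, -114.9]
force: [-0.0, -0.6, 0.0]
opening: 0.0508
```

Run:
```python
from h import *
go(.479,.323,.02)
```

```text
to (0.479, 0.323, 0.02) shift [-0.017  0.205  0.738] turn [-0.006  0.007  0.001] clock 3.9 force [-0.  -0.6  0. ]
```

Emit:
drive_tool --pt "-0.01 0.12 0.1 0 0 0" --pt "-0.017 0.2 0.3 0 0 0" --pt "-0.017 0.2 0.5 0 0 0" --pt "-0.017 0.2 0.65 0 0 0" --pt "-0.017 0.2 0.73 0 0 0" --pt "-0.017 0.2 0.73 0 0 0" --pt "-0.017 0.2 0.73 0 0 0"

```text
clock: 4.6
tool_pos: [0.4804, 0.323, 0.0218]
orientation: [-179.6, 0.4, -114.9]
force: [-0.2, 0.3, 0.0]
opening: 0.0508
```

Emit:
drive_tool --pt "0 0 0 0 0 0" --pt "0 0 0 0 0 0" --pt "0 0 0 0 0 0" --pt "0 0 0 0 0 0" --fingers 0.5

```text
clock: 5.0
tool_pos: [0.4806, 0.3232, 0.0224]
orientation: [-179.6, 0.5, -114.9]
force: [-0.0, -0.1, 0.6]
opening: 0.0654
```

Emit:
drive_tool --pt "0 0 -0.2 0 0 0" --pt "0 0 -0.5 0 0 0" --pt "0 0 -0.8 0 0 0" --pt "0 0 -0.8 0 0 0"

```text
clock: 5.4
tool_pos: [0.4822, 0.3253, 0.1495]
orientation: [-179.4, 1.1, -114.9]
force: [0.1, 0.8, 0.3]
opening: 0.0657
```

Run:
```python
from h import *
go(.4277,.130,.14);go(.4277,.130,.003)
```

```text
to (0.4277, 0.13, 0.14) shift [ 1.335 -0.217  0.041] turn [-0.01   0.018  0.002] clock 5.4 force [0.1 0.8 0.3]
to (0.4277, 0.13, 0.003) shift [ 1.352 -0.207  0.954] turn [-0.01   0.018  0.002] clock 5.4 force [0.1 0.8 0.3]
```

Emit:
drive_tool --pt "0.3 -0.05 0 0 0 0" --pt "0.6 -0.1 0 -0.005 0.01 0" --pt "0.9 -0.15 0 -0.01 0.018 0" --pt "1.0 -0.17 0.05 -0.01 0.018 0" --pt "1.0 -0.17 0.05 -0.01 0.018 0" --fingers 1

```text
clock: 5.9
tool_pos: [0.4414, 0.1765, 0.1391]
orientation: [180.0, -0.0, -115.0]
force: [-0.2, 0.0, 0.4]
opening: 0.0871
```

Run:
```python
from h import *
from plant import vision
s=vision.snapshot("side");cv2.imwrite("pics/side2.png",s["pixels"][:,:,::-1])
go(.4277,.130,.04)
```

```text
to (0.4277, 0.13, 0.04) shift [ 0.332 -0.046  0.664] turn [-0.     0.     0.001] clock 5.95 force [0.3 1.  0.5]
```

View pics/side2.png

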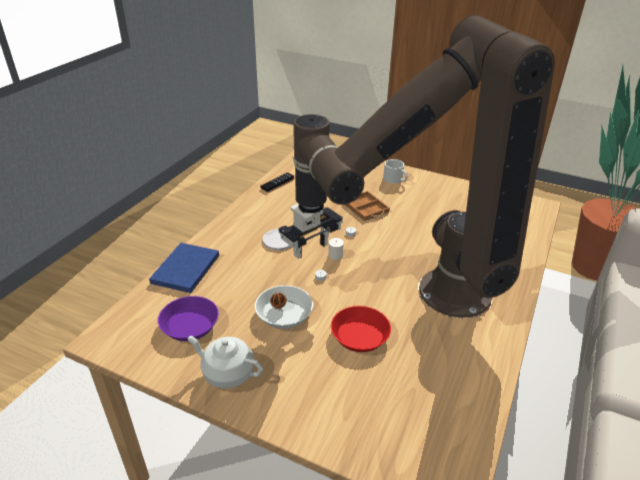

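The first ball is in the white bowl at (279,300). The tea lights are at (320,275) and (351,232), the candle at (336,249), and the tray is clear.

Emit:
drive_tool --pt "0.2 -0.03 0 0 0 0" --pt "0.33 -0.046 0.15 0 0 0" --pt "0.33 -0.046 0.4 0 0 0" --pt "0.33 -0.046 0.6 0 0 0" --pt "0.33 -0.046 0.66 0 0 0" --pt "0.33 -0.046 0.66 0 0 0"

```text
clock: 6.55
tool_pos: [0.4278, 0.1306, 0.0398]
orientation: [180.0, -0.1, -114.9]
force: [-0.6, -0.7, 0.6]
opening: 0.0872
```

Run:
```python
from h import *
from plant import vision
s=vision.snapshot("side")
p=proj(s,np.array([.4277,.13,.01])); x,y=p.astype(int); print(p)
cv2.imwrite("pics/side3.png",cv2.resize(s["pixels"][y-50:y+50,x-60:x+60,::-1],None,fx=5,fy=5))
go(.4277,.130,.003)
```

```text
[320.195834   273.77681567]
to (0.4277, 0.13, 0.003) shift [0.008 0.002 0.252] turn [-0.001 -0.     0.002] clock 6.6 force [ 0.6 -0.5 -0.3]
```

View pics/side3.png

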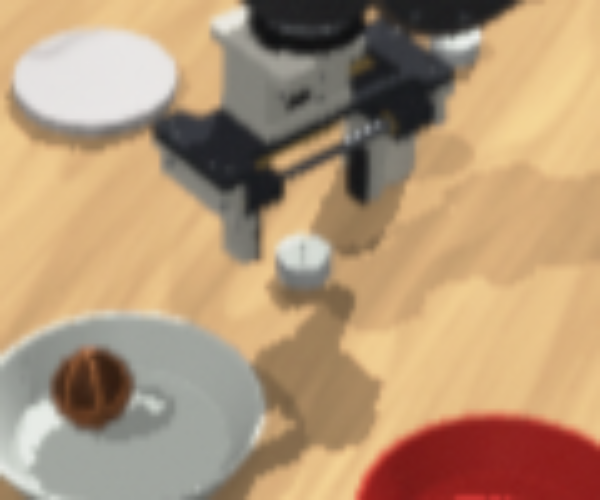

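The tea light sits between the jaws at crop (303,260), where it was predicted. Descending.

Emit:
drive_tool --pt "0 0 0.1 0 0 0" --pt "0 0 0.18 0 0 0" --pt "0 0 0.24 0 0 0" --pt "0 0 0.24 0 0 0" --pt "0 0 0.24 0 0 0"

```text
clock: 7.1
tool_pos: [0.4289, 0.1314, 0.0055]
orientation: [-179.9, 0.0, -114.9]
force: [-0.1, -0.6, 0.0]
opening: 0.0873
```

Emit:
drive_tool --pt "0 0 0 0 0 0" --pt "0 0 0 0 0 0" --pt "0 0 0 0 0 0" --pt "0 0 0 0 0 0" --pt "0 0 0 0 0 0" --pt "0 0 0 0 0 0" --pt "0 0 0 0 0 0" --fingers -1

```text
clock: 7.8
tool_pos: [0.4289, 0.1314, 0.0055]
orientation: [-179.9, 0.0, -114.9]
force: [-0.5, -0.6, 0.8]
opening: 0.0371
```

Emit:
drive_tool --pt "0 0 -0.1 0 0 0" --pt "0 0 -0.4 0 0 0" --pt "0 0 -0.7 0 0 0" --pt "0 0 -0.9 0 0 0" --pt "0 0 -0.9 0 0 0"

```text
clock: 8.3
tool_pos: [0.431, 0.133, 0.1449]
orientation: [-179.7, 0.4, -114.8]
force: [0.5, -0.6, -1.1]
opening: 0.0369
```

Run:
```python
from h import *
from plant import vision
s=vision.snapshot("side")
p=proj(s,np.array([.4277,.13,.13])); x,y=p.astype(int); print(p)
cv2.imwrite("pics/side4.png",cv2.resize(s["pixels"][y-50:y+50,x-60:x+60,::-1],None,fx=5,fy=5))
a=np.deg2rad(-31);t=np.array([.4543,-.3389]);u=np.array([np.cos(a),np.sin(a)])*.036
print(t+u,t-u)
q=t+u
go(q[0],q[1],.13)
```

```text
[320.74290972 245.29771334]
[ 0.48515802 -0.35744137] [ 0.42344198 -0.32035863]
to (np.float64(0.48515802282527604), np.float64(-0.3574413706967619), 0.13) shift [ 2.808 -1.707  0.076] turn [-0.003  0.005  0.002] clock 8.35 force [-0.1 -0.  -0.3]
```

View pics/side4.png

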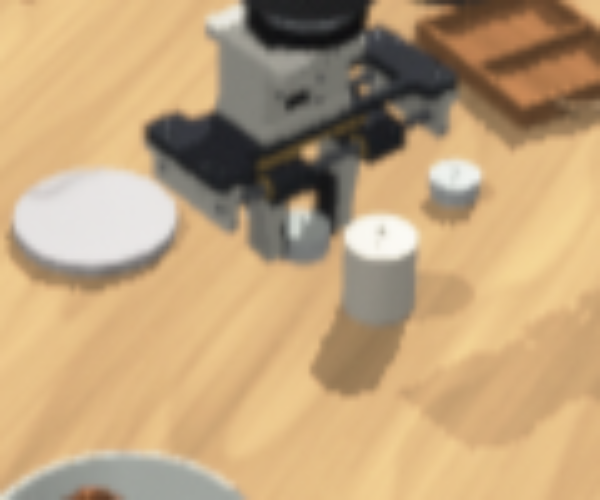

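Run:
```python
from h import *
from plant import vision
ims=[]
for n in("side","top"):
    s=vision.snapshot(n)
    p=proj(s,np.array([.431,.133,.15])); x,y=p.astype(int); print(p)
    ims.append(cv2.resize(s["pixels"][y-20:y+20,x-20:x+20,::-1],None,fx=10,fy=10,interpolation=cv2.INTER_CUBIC))
cv2.imwrite("pics/side5.png",np.hstack(ims))
```

```text
[319.50471173 240.54075465]
[263.72599369 239.14191421]
```

View pics/side5.png

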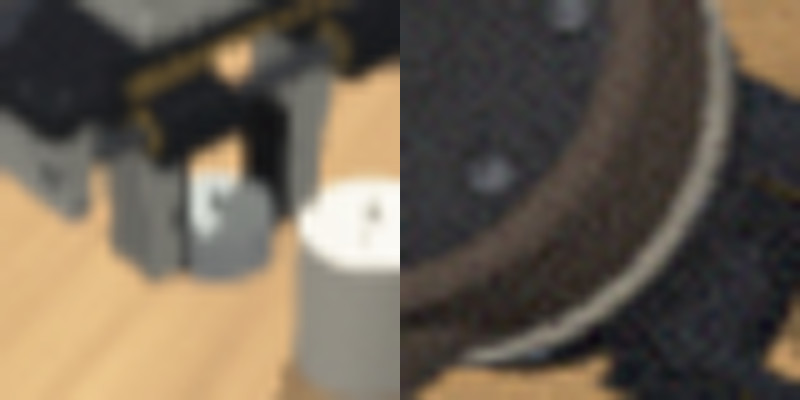

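The tea light is held level: the wick and lit top show at crop (218,200). Carrying it over to the tray.

Emit:
drive_tool --pt "0.23 -0.14 0 0 0 0" --pt "0.46 -0.28 0 0 0 0" --pt "0.7 -0.42 0 0 0 0" --pt "0.93 -0.57 0 0 0 0"

```text
clock: 8.85
tool_pos: [0.446, -0.033, 0.1386]
orientation: [179.9, -0.1, -114.8]
force: [0.7, 0.0, 0.1]
opening: 0.0368
```

Emit:
drive_tool --pt "0.23 -0.14 0 0 0 0" --pt "0.46 -0.28 0 0 0 0" --pt "0.7 -0.42 0 0 0 0" --pt "0.93 -0.57 0 0 0 0"

```text
clock: 9.25
tool_pos: [0.4637, -0.1972, 0.137]
orientation: [179.7, -0.2, -114.8]
force: [0.7, 0.3, 0.4]
opening: 0.0371
```

Emit:
drive_tool --pt "0.23 -0.14 0 0 0 0" --pt "0.46 -0.28 0 0 0 0" --pt "0.7 -0.42 0 0 0 0" --pt "0.93 -0.57 0 0 0 0" --pt "0.93 -0.57 0 0 0 0"

```text
clock: 9.75
tool_pos: [0.4818, -0.3634, 0.134]
orientation: [179.5, -0.2, -115.0]
force: [-0.4, 0.8, -0.4]
opening: 0.0372
```

Run:
```python
from h import *
go(.485,-.357,.06,-121)
go(.485,-.357,.0125,-121)
```

```text
to (0.485, -0.357, 0.06) shift [-0.05  -0.005  0.493] turn [ 0.008 -0.004  0.099] clock 9.75 force [-0.4  0.8 -0.4]
to (0.485, -0.357, 0.0125) shift [-0.051 -0.008  0.81 ] turn [ 0.008 -0.004  0.099] clock 9.75 force [-0.4  0.8 -0.4]
```

Emit:
drive_tool --pt "-0.05 0 0.1 0.008 -0.004 0.1" --pt "-0.05 0 0.3 0.008 -0.004 0.1" --pt "-0.05 -0.005 0.5 0.008 -0.004 0.1" --pt "-0.05 -0.005 0.5 0.008 -0.004 0.1"

```text
clock: 10.15
tool_pos: [0.4811, -0.355, 0.0534]
orientation: [179.4, -0.1, -121.1]
force: [-0.2, 0.1, 0.1]
opening: 0.0369
```

Run:
```python
from h import *
from plant import vision
go(.485,-.357,.0125,-121)
ims=[]
for n in("side","top"):
    s=vision.snapshot(n)
    p=proj(s,np.array([.485,-.357,.05])); x,y=p.astype(int); print(p)
    ims.append(cv2.resize(s["pixels"][y-40:y+40,x-40:x+40,::-1],None,fx=5,fy=5,interpolation=cv2.INTER_CUBIC))
cv2.imwrite("pics/p6.png",np.hstack(ims))
```

```text
to (0.485, -0.357, 0.0125) shift [-0.003 -0.032  0.273] turn [ 0.01  -0.002 -0.002] clock 10.15 force [-0.2  0.1  0.1]
[360.67171773 192.09818363]
[455.37600401 223.16862441]
```

View pics/p6.png

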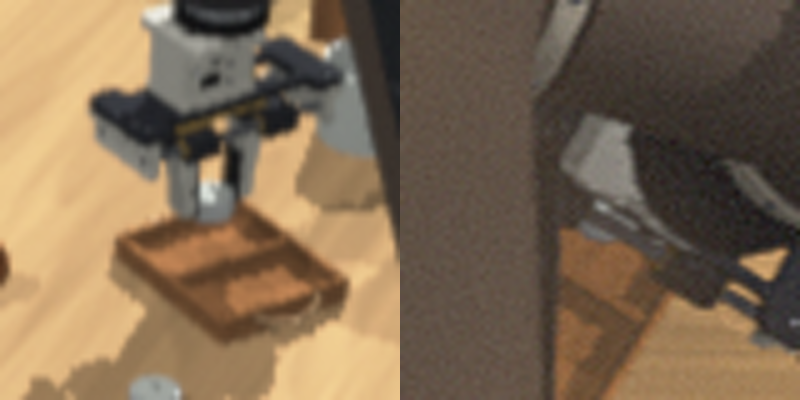

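Emit:
drive_tool --pt "0 -0.03 0.05 0.01 0 0" --pt "0 -0.03 0.13 0.01 0 0" --pt "0 -0.03 0.2 0.01 0 0" --pt "0 -0.03 0.25 0.01 0 0" --pt "0 -0.03 0.275 0.01 0 0" --pt "0 -0.03 0.275 0.01 0 0" --pt "0 -0.03 0.275 0.01 0 0"

```text
clock: 10.95
tool_pos: [0.4881, -0.359, 0.0169]
orientation: [-179.6, -0.1, -121.0]
force: [-0.1, 0.7, -0.8]
opening: 0.037
```

Emit:
drive_tool --pt "0 0.01 0.03 0 0 0" --pt "0 0.02 0.045 0 0 0" --pt "0 0.02 0.045 0 0 0" --pt "0 0.02 0.045 0 0 0"

```text
clock: 11.35
tool_pos: [0.4868, -0.3581, 0.0115]
orientation: [-179.4, -0.1, -121.0]
force: [-0.1, 0.4, 7.6]
opening: 0.0372
```

Emit:
drive_tool --pt "0 0 -0.01 0 0 0" --pt "0 0 -0.01 0 0 0" --pt "0 0 -0.01 0 0 0" --pt "0 0 -0.01 0 0 0" --fingers 0.3

```text
clock: 11.75
tool_pos: [0.4865, -0.358, 0.0128]
orientation: [-179.4, -0.1, -121.0]
force: [-0.5, 0.3, 0.2]
opening: 0.0566
```

Emit:
drive_tool --pt "0 0 -0.1 0 0 0" --pt "0 0 -0.3 0 0 0" --pt "0 0 -0.6 0 0 0" --pt "0 0 -0.9 0 0 0" --pt "0 0 -0.9 0 0 0"

```text
clock: 12.25
tool_pos: [0.4888, -0.3589, 0.1546]
orientation: [-178.8, -0.0, -120.9]
force: [1.1, -0.4, 0.0]
opening: 0.0571
```

Run:
```python
from h import *
go(.4375,-.1474,.13)
```

```text
to (0.4375, -0.1474, 0.13) shift [-1.034  1.021  0.142] turn [-0.02  -0.002 -0.099] clock 12.25 force [ 1.1 -0.4  0. ]
```

Emit:
drive_tool --pt "-0.2 0.2 0 -0.01 0 0" --pt "-0.45 0.45 0 -0.02 0 0" --pt "-0.7 0.7 0.05 -0.02 0 0" --pt "-0.95 0.95 0.1 -0.02 0 0" --pt "-1.0 1.0 0.14 -0.02 0 0" --pt "-1.0 1.0 0.14 -0.02 0 0" --fingers 1

```text
clock: 12.85
tool_pos: [0.4361, -0.1512, 0.1296]
orientation: [179.9, -0.0, -120.8]
force: [-0.4, -0.8, 0.4]
opening: 0.0874
```

Run:
```python
from h import *
from plant import vision
go(.4375,-.1474,.04,-121)
s=vision.snapshot("side")
x,y=proj(s,np.array([.45,-.34,.02])).astype(int);print(x,y)
ims=[cv2.resize(s["pixels"][y-40:y+40,x-40:x+40,::-1],None,fx=5,fy=5,interpolation=cv2.INTER_CUBIC)]
x,y=proj(s,np.array([.4375,-.1474,.01])).astype(int);print(x,y)
ims.append(cv2.resize(s["pixels"][y-40:y+40,x-40:x+40,::-1],None,fx=5,fy=5,interpolation=cv2.INTER_CUBIC))
cv2.imwrite("pics/p7.png",np.hstack(ims))
```

```text
to (0.4375, -0.1474, 0.04) shift [-0.027  0.004  0.597] turn [ 0.001 -0.001  0.004] clock 12.85 force [-0.4 -0.8  0.4]
366 202
350 230
```

View pics/p7.png

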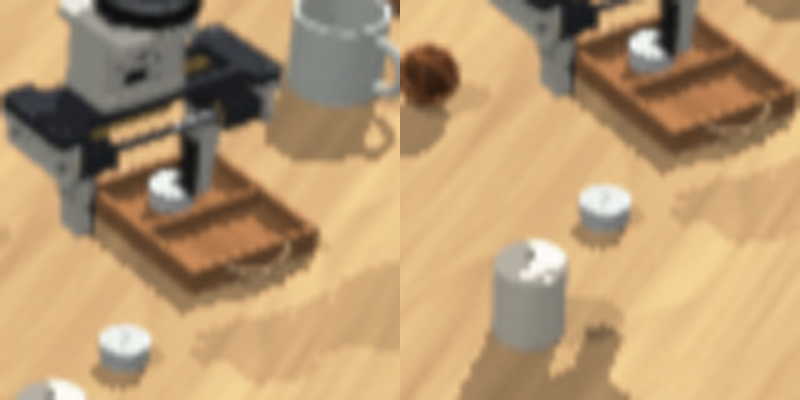

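Tea light A lies flat in the far bay at left crop (170,190). Tea light B is where I expected it, right crop (604,207).

Emit:
drive_tool --pt "-0.027 0 0.15 0 0 0" --pt "-0.027 0 0.35 0 0 0" --pt "-0.027 0 0.55 0 0 0" --pt "-0.027 0 0.7 0 0 0" --pt "-0.027 0 0.8 0 0 0" --pt "-0.027 0 0.83 0 0 0" --pt "-0.027 0 0.83 0 0 0" --pt "-0.027 0 0.83 0 0 0"

```text
clock: 13.7
tool_pos: [0.4398, -0.1491, 0.0062]
orientation: [-180.0, -0.0, -120.8]
force: [0.2, 0.4, -0.3]
opening: 0.0881
```

Emit:
drive_tool --pt "0 0 0 0 0 0" --pt "0 0 0 0 0 0" --pt "0 0 0 0 0 0" --pt "0 0 0 0 0 0" --pt "0 0 0 0 0 0" --pt "0 0 0 0 0 0" --pt "0 0 0 0 0 0" --fingers -1

```text
clock: 14.4
tool_pos: [0.4398, -0.1491, 0.0063]
orientation: [-180.0, -0.0, -120.8]
force: [-0.4, 0.1, 1.0]
opening: 0.037
```

Emit:
drive_tool --pt "0 0 -0.1 0 0 0" --pt "0 0 -0.3 0 0 0" --pt "0 0 -0.6 0 0 0" --pt "0 0 -0.6 0 0 0"

```text
clock: 14.8
tool_pos: [0.4433, -0.1492, 0.1013]
orientation: [-179.5, 0.2, -120.7]
force: [1.3, 0.1, -0.0]
opening: 0.0371
```

Run:
```python
from h import *
go(.4235,-.320,.08,-121)
```

```text
to (0.4235, -0.32, 0.08) shift [ 1.047 -0.467  0.142] turn [-0.008  0.003  0.005] clock 14.8 force [ 1.3  0.1 -0. ]
```

Emit:
drive_tool --pt "0.2 -0.1 0 0 0 0" --pt "0.45 -0.2 0 -0.008 0 0" --pt "0.7 -0.32 0.05 -0.008 0 0" --pt "0.95 -0.43 0.1 -0.008 0 0" --pt "1.0 -0.46 0.1 -0.008 0 0" --pt "1.0 -0.46 0.1 -0.008 0 0"

```text
clock: 15.4
tool_pos: [0.4254, -0.3146, 0.0855]
orientation: [179.9, 0.2, -120.9]
force: [0.7, 0.1, -0.5]
opening: 0.037
```

Run:
```python
from h import *
from plant import vision
go(.4235,-.320,.012,-121)
s=vision.snapshot("side")
x,y=proj(s,np.array([.45,-.34,.04])).astype(int);print(x,y)
cv2.imwrite("pics/p8.png",cv2.resize(s["pixels"][y-40:y+40,x-40:x+40,::-1],None,fx=5,fy=5,interpolation=cv2.INTER_CUBIC))
```

```text
to (0.4235, -0.32, 0.012) shift [ 0.039 -0.008  0.49 ] turn [0.002 0.003 0.002] clock 15.4 force [ 0.7  0.1 -0.5]
367 198
```

View pics/p8.png

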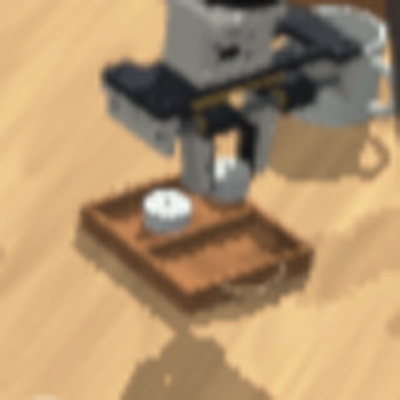

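A is well centred in the far bay at (167,208). The held light hangs above the near one. Lowering.

Emit:
drive_tool --pt "0.039 0 0.1 0 0 0" --pt "0.039 -0.005 0.2 0 0 0" --pt "0.039 -0.008 0.3 0 0 0" --pt "0.039 -0.008 0.4 0 0 0" --pt "0.039 -0.008 0.46 0 0 0" --pt "0.039 -0.008 0.5 0 0 0" --pt "0.039 -0.008 0.5 0 0 0" --pt "0.039 -0.008 0.5 0 0 0"

```text
clock: 16.25
tool_pos: [0.4242, -0.3186, 0.0112]
orientation: [180.0, 0.2, -120.8]
force: [-0.3, -0.7, -0.6]
opening: 0.0372
```

Emit:
drive_tool --pt "0 0 0 0 0 0" --pt "0 0 0 0 0 0" --pt "0 0 0 0 0 0" --pt "0 0 0 0 0 0" --fingers 0.3

```text
clock: 16.65
tool_pos: [0.4242, -0.3187, 0.0113]
orientation: [180.0, 0.2, -120.8]
force: [0.1, -0.8, 0.0]
opening: 0.0563
```

Emit:
drive_tool --pt "0 0 -0.1 0 0 0" --pt "0 0 -0.3 0 0 0" --pt "0 0 -0.6 0 0 0" --pt "0 0 -0.9 0 0 0" --pt "0 0 -0.9 0 0 0"

```text
clock: 17.15
tool_pos: [0.4274, -0.3209, 0.1528]
orientation: [-179.4, 0.3, -120.7]
force: [0.3, 0.3, -0.2]
opening: 0.0568
```

Run:
```python
from h import *
go(.6256,-.228,.13,-115)
```

```text
to (0.6256, -0.228, 0.13) shift [-1.206 -0.818  0.166] turn [-0.01   0.004 -0.095] clock 17.15 force [ 0.3  0.3 -0.2]
```

Emit:
drive_tool --pt "-0.2 -0.14 0 0 0 -0.05" --pt "-0.45 -0.3 0 -0.01 0 -0.095" --pt "-0.7 -0.48 0.05 -0.01 0 -0.095" --pt "-0.95 -0.65 0.1 -0.01 0 -0.095" --pt "-1.0 -0.7 0.13 -0.01 0 -0.095" --pt "-1.0 -0.7 0.13 -0.01 0 -0.095" --fingers 1

```text
clock: 17.75
tool_pos: [0.5953, -0.2446, 0.1334]
orientation: [179.9, 0.2, -114.9]
force: [-0.8, 0.2, -1.3]
opening: 0.0872
```

Run:
```python
from h import *
from plant import vision
go(.6256,-.228,.1,-115)
go(.6256,-.228,.01,-115)
s=vision.snapshot("side")
ims=[]
for P in ([.45,-.34,.02],[.6256,-.228,.026]):
    x,y=proj(s,np.array(P)).astype(int);print(x,y)
    ims.append(cv2.resize(s["pixels"][y-40:y+40,x-40:x+40,::-1],None,fx=5,fy=5,interpolation=cv2.INTER_CUBIC))
cv2.imwrite("pics/p9.png",np.hstack(ims))
```

```text
to (0.6256, -0.228, 0.1) shift [-0.184 -0.137  0.223] turn [0.002 0.003 0.001] clock 17.75 force [-0.8  0.2 -1.3]
to (0.6256, -0.228, 0.01) shift [-0.182 -0.138  0.823] turn [0.002 0.003 0.001] clock 17.75 force [-0.8  0.2 -1.3]
366 202
314 203
```

View pics/p9.png

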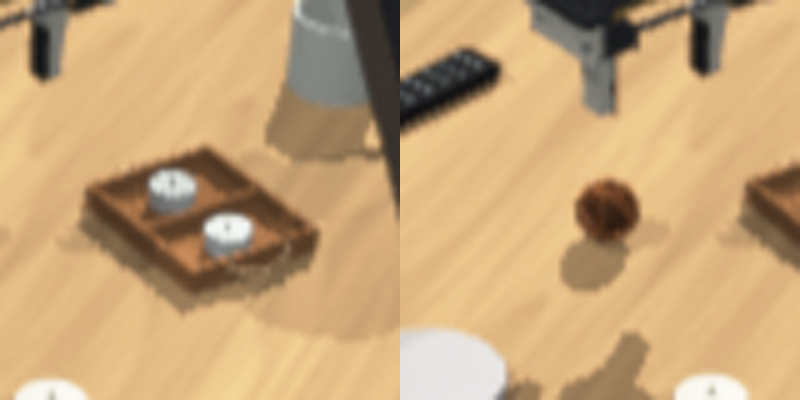

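Both tea lights lie flat with wicks up, one per bay, at left crop (172,190) and (228,233). Ball b is at right crop (607,210), near the predicted centre. Grasping it.

Emit:
drive_tool --pt "-0.1 -0.08 0 0 0 0" --pt "-0.18 -0.137 0.1 0 0 0" --pt "-0.18 -0.137 0.35 0 0 0" --pt "-0.18 -0.137 0.6 0 0 0" --pt "-0.18 -0.137 0.75 0 0 0" --pt "-0.18 -0.137 0.81 0 0 0" --pt "-0.18 -0.137 0.81 0 0 0"

```text
clock: 18.5
tool_pos: [0.6234, -0.2289, 0.0112]
orientation: [179.8, 0.2, -115.0]
force: [0.7, 0.2, 0.7]
opening: 0.0876
```

Emit:
drive_tool --pt "0 0 0 0 0 0" --pt "0 0 0 0 0 0" --pt "0 0 0 0 0 0" --pt "0 0 0 0 0 0" --pt "0 0 0 0 0 0" --pt "0 0 0 0 0 0" --fingers -1

```text
clock: 19.1
tool_pos: [0.6237, -0.2289, 0.0116]
orientation: [179.8, 0.2, -115.0]
force: [1.1, 0.2, 2.0]
opening: 0.0506
```

Emit:
drive_tool --pt "0 0 -0.2 0 0 0" --pt "0 0 -0.5 0 0 0" --pt "0 0 -0.8 0 0 0" --pt "0 0 -0.8 0 0 0"

```text
clock: 19.5
tool_pos: [0.6279, -0.2305, 0.1393]
orientation: [-179.5, 0.3, -114.9]
force: [0.9, 0.7, 0.4]
opening: 0.0509
```

Run:
```python
from h import *
go(.430,.346,.13)
```

```text
to (0.43, 0.346, 0.13) shift [-2.93   2.816  0.055] turn [-0.008  0.005  0.002] clock 19.5 force [0.9 0.7 0.4]
```

Emit:
drive_tool --pt "-0.2 0.2 0 0 0 0" --pt "-0.45 0.43 0 0 0 0" --pt "-0.7 0.67 0 0 0 0" --pt "-0.97 0.93 0 0 0 0"

```text
clock: 19.9
tool_pos: [0.5648, -0.047, 0.1388]
orientation: [-179.5, 0.3, -114.9]
force: [2.1, 0.5, -0.1]
opening: 0.0509
```

Emit:
drive_tool --pt "-0.24 0.23 0 0 0 0" --pt "-0.48 0.46 0 0 0 0" --pt "-0.72 0.69 0 0 0 0" --pt "-0.97 0.93 0 0 0 0"

```text
clock: 20.3
tool_pos: [0.4997, 0.1425, 0.1387]
orientation: [-179.5, 0.4, -114.9]
force: [1.1, -0.1, -0.0]
opening: 0.0504
```

Emit:
drive_tool --pt "-0.24 0.23 0 0 0 0" --pt "-0.48 0.46 0 0 0 0" --pt "-0.72 0.69 0 0 0 0" --pt "-0.9 0.86 0 0 0 0" --pt "-0.9 0.86 0 0 0 0"

```text
clock: 20.8
tool_pos: [0.4387, 0.3235, 0.1385]
orientation: [-179.5, 0.4, -114.7]
force: [0.0, -0.1, -0.5]
opening: 0.0506
```

Run:
```python
from h import *
from plant import vision
go(.430,.346,.022)
s=vision.snapshot("side")
x,y=proj(s,np.array([.454,.335,.05])).astype(int)
c0=max(0,y-60)
cv2.imwrite("pics/p10.png",cv2.resize(s["pixels"][y-60:y+60,x-60:x+60,::-1],None,fx=4,fy=4,interpolation=cv2.INTER_CUBIC))
```

```text
to (0.43, 0.346, 0.022) shift [-0.106  0.122  0.776] turn [-0.009  0.007  0.005] clock 20.8 force [ 0.  -0.1 -0.5]
```

View pics/p10.png

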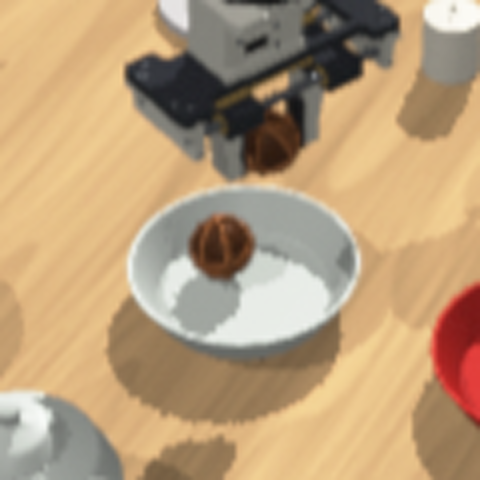

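Run:
```python
from h import *
s=dict(np.load("side1.npz"))
x,y=proj(s,np.array([.454,.335,.05])).astype(int)
print(ray(s,(x-60+222/4,y-60+245/4),.031), ray(s,(x-60+245/4,y-60+270/4),.036))
```

```text
[0.47674457 0.32613429 0.031     ] [0.44454312 0.34725688 0.036     ]
```

Ball a sits where I put it, (0.477, 0.326). The second spot, (0.427, 0.348), is more than 52 mm away, so I'm lowering there.

Emit:
drive_tool --pt "-0.06 0.08 0 0 0 0" --pt "-0.105 0.145 0.1 -0.009 0.007 0" --pt "-0.105 0.145 0.3 -0.009 0.007 0" --pt "-0.105 0.145 0.5 -0.009 0.007 0" --pt "-0.105 0.145 0.65 -0.009 0.007 0" --pt "-0.105 0.145 0.76 -0.009 0.007 0" --pt "-0.105 0.145 0.76 -0.009 0.007 0"

```text
clock: 21.55
tool_pos: [0.4257, 0.343, 0.0211]
orientation: [179.9, -0.4, -114.8]
force: [-0.1, -0.3, 0.0]
opening: 0.0507
```

Emit:
drive_tool --pt "0 0 0 0 0 0" --pt "0 0 0 0 0 0" --pt "0 0 0 0 0 0" --pt "0 0 0 0 0 0" --fingers 0.5

```text
clock: 21.95
tool_pos: [0.426, 0.3434, 0.0219]
orientation: [179.9, -0.3, -114.8]
force: [0.6, -0.4, 0.2]
opening: 0.0653
```

Emit:
drive_tool --pt "0 0 -0.2 0 0 0" --pt "0 0 -0.5 0 0 0" --pt "0 0 -0.8 0 0 0" --pt "0 0 -0.8 0 0 0"

```text
clock: 22.35
tool_pos: [0.4291, 0.347, 0.1492]
orientation: [-179.9, 0.4, -114.8]
force: [-0.1, 0.6, -0.0]
opening: 0.0661
```

Run:
```python
from h import *
go(.4306,.001,.13)
```

```text
to (0.4306, 0.001, 0.13) shift [ 2.091 -0.975  0.115] turn [-0.001  0.006  0.004] clock 22.35 force [-0.1  0.6 -0. ]
```

Emit:
drive_tool --pt "0.25 -0.12 0 0 0 0" --pt "0.5 -0.24 0 0 0 0" --pt "0.75 -0.35 0 0 0.006 0" --pt "1.0 -0.47 0.03 0 0.006 0" --fingers 1

```text
clock: 22.75
tool_pos: [0.4304, 0.1803, 0.1448]
orientation: [-179.9, 0.2, -114.7]
force: [0.9, -0.6, 0.0]
opening: 0.0867
```

Emit:
drive_tool --pt "0.25 -0.12 0 0 0 0" --pt "0.5 -0.24 0 0 0 0" --pt "0.75 -0.35 0 0 0 0" --pt "1.0 -0.46 0.03 0 0 0" --pt "1.0 -0.46 0.03 0 0 0"

```text
clock: 23.25
tool_pos: [0.4292, 0.0117, 0.14]
orientation: [-179.9, 0.2, -114.9]
force: [-0.0, 0.3, 0.8]
opening: 0.0877
```

Run:
```python
from h import *
from plant import vision
go(.4306,.001,.1);go(.4306,.001,.02)
s=vision.snapshot("side")
ims=[]
for P in ([.454,.335,.03],[.4306,.001,.06]):
    x,y=proj(s,np.array(P)).astype(int);print(x,y)
    ims.append(cv2.resize(s["pixels"][y-40:y+40,x-40:x+40,::-1],None,fx=5,fy=5,interpolation=cv2.INTER_CUBIC))
cv2.imwrite("pics/p11.png",np.hstack(ims))
```

```text
to (0.4306, 0.001, 0.1) shift [ 0.062 -0.038  0.267] turn [-0.002  0.003  0.001] clock 23.25 force [-0.   0.3  0.8]
to (0.4306, 0.001, 0.02) shift [ 0.063 -0.037  0.8  ] turn [-0.002  0.003  0.001] clock 23.25 force [-0.   0.3  0.8]
283 304
335 241
```

View pics/p11.png

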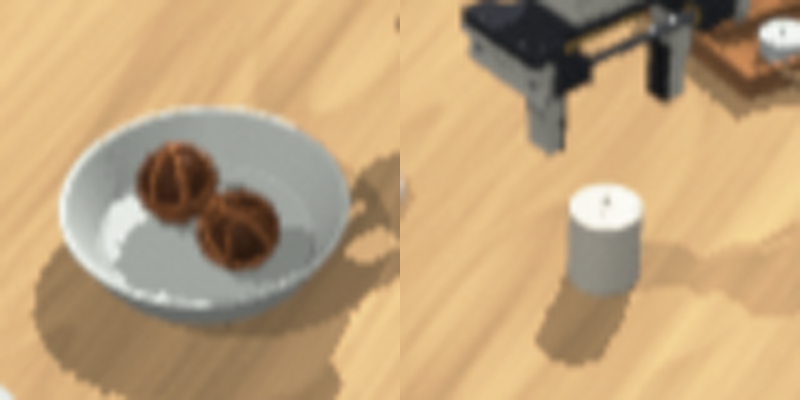

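Both balls are in the bowl, left crop (178,180) and (238,230). The candle stands centred under the jaws. Grasping it.

Emit:
drive_tool --pt "0.04 -0.03 0 0 0 0" --pt "0.063 -0.037 0.1 0 0 0" --pt "0.063 -0.037 0.35 0 0 0" --pt "0.063 -0.037 0.6 0 0 0" --pt "0.063 -0.037 0.75 0 0 0" --pt "0.063 -0.037 0.8 0 0 0" --pt "0.063 -0.037 0.8 0 0 0"

```text
clock: 24.0
tool_pos: [0.4314, 0.003, 0.0199]
orientation: [-179.9, 0.1, -114.9]
force: [0.7, -0.8, 0.9]
opening: 0.0876
```

Emit:
drive_tool --pt "0 0 0 0 0 0" --pt "0 0 0 0 0 0" --pt "0 0 0 0 0 0" --pt "0 0 0 0 0 0" --pt "0 0 0 0 0 0" --pt "0 0 0 0 0 0" --fingers -1

```text
clock: 24.6
tool_pos: [0.4315, 0.003, 0.0203]
orientation: [-179.9, 0.1, -114.9]
force: [-1.4, 0.5, 7.0]
opening: 0.0513
```

Emit:
drive_tool --pt "0 0 -0.1 0 0 0" --pt "0 0 -0.3 0 0 0" --pt "0 0 -0.5 0 0 0" --pt "0 0 -0.5 0 0 0"

```text
clock: 25.0
tool_pos: [0.4336, 0.0038, 0.0986]
orientation: [-179.6, 0.4, -114.8]
force: [0.2, 0.3, -1.7]
opening: 0.0514
```

Run:
```python
from h import *
go(.6542,.0126,.09)
```

```text
to (0.6542, 0.0126, 0.09) shift [-0.67 -1.31  0.07] turn [-0.006  0.006  0.003] clock 25.0 force [ 0.2  0.3 -1.7]
```

Emit:
drive_tool --pt "-0.1 -0.2 0 0 0 0" --pt "-0.22 -0.45 0 -0.006 0.006 0" --pt "-0.34 -0.68 0 -0.006 0.006 0" --pt "-0.46 -0.92 0 -0.006 0.006 0" --pt "-0.46 -0.92 0 -0.006 0.006 0"

```text
clock: 25.5
tool_pos: [0.592, 0.0086, 0.0983]
orientation: [-180.0, 0.0, -114.8]
force: [-1.7, -0.4, -0.7]
opening: 0.0514
```

Run:
```python
from h import *
go(.6542,.0126,.08)
```

```text
to (0.6542, 0.0126, 0.08) shift [-0.199 -0.365  0.123] turn [-0.001  0.     0.003] clock 25.5 force [-1.7 -0.4 -0.7]
```

Emit:
drive_tool --pt "-0.1 -0.18 0.03 0 0 0" --pt "-0.17 -0.3 0.08 0 0 0" --pt "-0.2 -0.365 0.12 0 0 0" --pt "-0.2 -0.365 0.12 0 0 0" --pt "-0.2 -0.365 0.12 0 0 0"

```text
clock: 26.0
tool_pos: [0.6531, 0.0125, 0.0795]
orientation: [180.0, -0.1, -114.9]
force: [1.2, -0.4, -1.3]
opening: 0.0515
```

Run:
```python
from h import *
from plant import vision
go(.6542,.0126,.033)
s=vision.snapshot("side")
x,y=proj(s,np.array([.654,.0126,.03])).astype(int);print(x,y)
cv2.imwrite("pics/p12.png",cv2.resize(s["pixels"][y-50:y+50,x-50:x+50,::-1],None,fx=5,fy=5,interpolation=cv2.INTER_CUBIC))
```

```text
to (0.6542, 0.0126, 0.033) shift [-0.004 -0.007  0.31 ] turn [ 0.001 -0.001  0.002] clock 26.0 force [ 1.2 -0.4 -1.3]
278 232
```

View pics/p12.png

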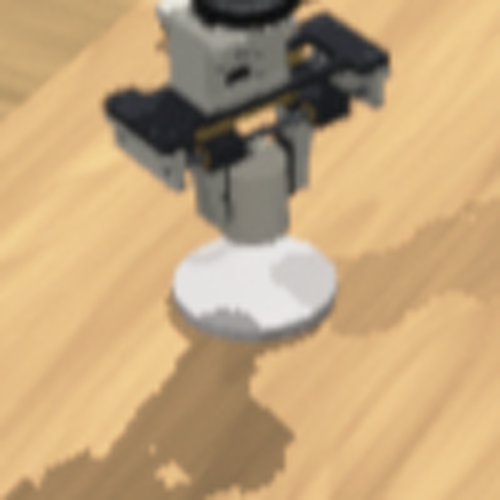

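The candle hangs upright above the coaster, which is at crop (255,285). Lowering.

Emit:
drive_tool --pt "0 0 0.08 0 0 0" --pt "0 0 0.16 0 0 0" --pt "0 0 0.23 0 0 0" --pt "0 0 0.28 0 0 0" --pt "0 0 0.305 0 0 0" --pt "0 0 0.305 0 0 0" --pt "0 0 0.305 0 0 0"

```text
clock: 26.75
tool_pos: [0.6534, 0.0126, 0.0345]
orientation: [-180.0, -0.0, -114.8]
force: [-0.6, 0.0, -1.6]
opening: 0.0514
```

Run:
```python
from h import *
go(.6542,.0126,.0325)
```

```text
to (0.6542, 0.0126, 0.0325) shift [-0.002 -0.005  0.013] turn [-0.    -0.     0.003] clock 26.75 force [-0.6  0.  -1.6]
```

Emit:
drive_tool --pt "0 0 0.013 0 0 0" --pt "0 0 0.015 0 0 0" --pt "0 0 0.015 0 0 0"

```text
clock: 27.05
tool_pos: [0.6536, 0.0127, 0.0325]
orientation: [-180.0, -0.0, -114.8]
force: [-0.7, 0.6, -1.7]
opening: 0.0511
```

Emit:
drive_tool --pt "0 0 0 0 0 0" --pt "0 0 0 0 0 0" --pt "0 0 0 0 0 0" --pt "0 0 0 0 0 0" --pt "0 0 0 0 0 0" --fingers 1

```text
clock: 27.55
tool_pos: [0.6536, 0.0127, 0.0325]
orientation: [-180.0, -0.0, -114.8]
force: [-0.2, -1.1, 0.1]
opening: 0.0846
```

Emit:
drive_tool --pt "0 0 -0.1 0 0 0" --pt "0 0 -0.3 0 0 0" --pt "0 0 -0.6 0 0 0" --pt "0 0 -1.0 0 0 0" --pt "0 0 -1.0 0 0 0"

```text
clock: 28.05
tool_pos: [0.6569, 0.0129, 0.191]
orientation: [-179.4, 0.3, -114.8]
force: [1.0, 0.3, -0.6]
opening: 0.0878
```

Emit:
drive_tool --pt "-0.2 0.2 -0.1 0 0 0" --pt "-0.4 0.45 -0.2 0 0 0" --pt "-0.6 0.65 -0.4 0 0 0" --pt "-0.8 0.9 -0.5 0 0 0" --pt "-0.9 1.0 -0.5 0 0 0" --pt "-0.9 1.0 -0.5 0 0 0" --pt "-0.9 1.0 -0.5 0 0 0"

```text
clock: 28.75
tool_pos: [0.5761, 0.1988, 0.2662]
orientation: [-179.4, 0.4, -114.7]
force: [-0.5, -0.7, 0.0]
opening: 0.0874
```

Run:
```python
from h import *
from plant import vision
for n in ("side","top"):
    s=vision.snapshot(n);np.savez(n+"9.npz",**s);cv2.imwrite(f"pics/{n}9.png",s["pixels"][:,:,::-1])
```

```text
(no output)
```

View pics/top9.png

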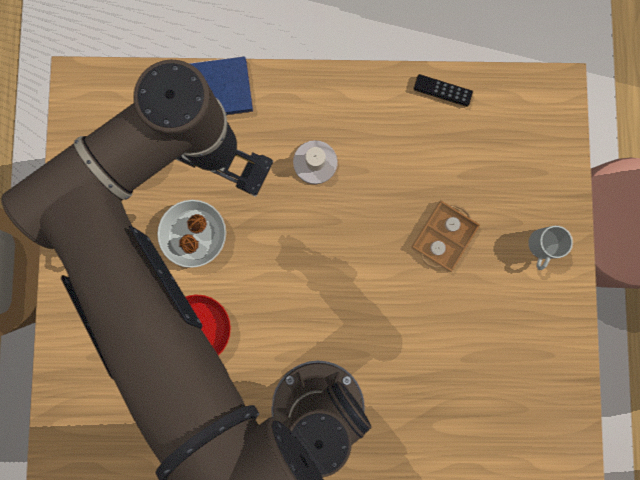

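View pics/side9.png

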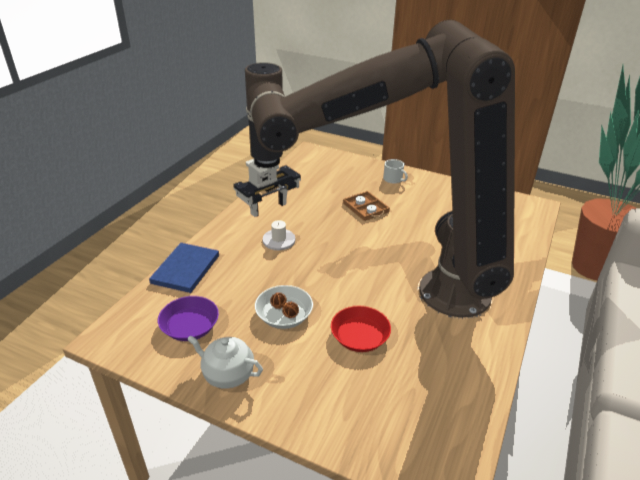

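Everything appears placed: the balls at (196,223) and (189,243), the tea lights at (452,225) and (438,248), and the candle at (315,156) in the top view. The teapot and mug look unmoved. Next I check the numbers.

Run:
```python
from h import *
s=dict(np.load("top9.npz"));im=s["pixels"];hsv=cv2.cvtColor(im,cv2.COLOR_RGB2HSV)
z=[cv2.resize(im[a:a+80,b:b+80,::-1],None,fx=5,fy=5,interpolation=cv2.INTER_CUBIC) for a,b in((122,275),(196,406))]
cv2.imwrite("pics/p13.png",np.hstack(z))
def cen(m,x0,y0,x1,y1):
    mm=np.zeros(m.shape,bool);mm[y0:y1,x0:x1]=m[y0:y1,x0:x1];b=max(blobs(mm,20),key=lambda b:b[1][4]);return cv2.minEnclosingCircle(b[2])
lo=hsv[...,1]<60
for n,w in dict(a=(442,214,464,236),b=(427,237,449,259)).items():
    c,r=cen(lo,*w);X=ray(s,c,.023)[:2];a=np.deg2rad(-31);d=X-[.4543,-.3389]
    print("tl",c,r,X,"tray",d@[np.cos(a),np.sin(a)],d@[-np.sin(a),np.cos(a)])
# candle: hue/sat split from coaster
print(hsv[156,300:332,1]);print(hsv[145:175,315,1])
br=hsv[...,1]>120
for w in((184,212,210,234),(177,233,201,255)):
    c,r=cen(br,*w);X=ray(s,c,.031)[:2];print("ball",c,r,X,np.hypot(*(X-[.4538,.3348])))
```

```text
tl (452.3999938964844, 223.60000610351562) 7.2471604347229 [ 0.48686998 -0.35689832] tray 0.037187741619034764 0.0013472074634654895
tl (437.82257080078125, 247.46774291992188) 7.339245796203613 [ 0.42259752 -0.31683436] tray -0.038538974706097406 0.0025859627499744547
[16 23 18 20 18 28 28 28 32 30 32 33 30 30 38 35 32 36 33 35 32 32 32 32
 32 18 10 16 11 10 14 16]
[17 19 32 29 29 29 33 34 33 33 29 35 28 28 34 33 30 32 31 30 28 40 55 44
 56 35 17 20 16 11]
ball (196.3358154296875, 223.09701538085938) 9.204398155212402 [0.48128009 0.3237467 ] 0.02961977273407115
ball (188.5, 243.5) 9.192488670349121 [0.42715928 0.34262511] 0.027766174415630108
```

View pics/p13.png

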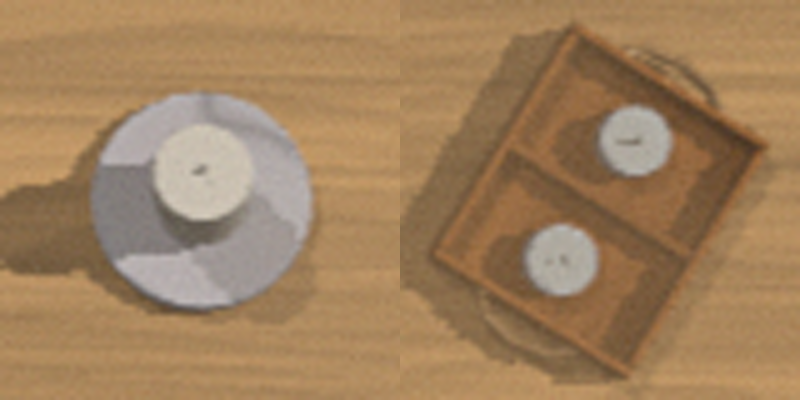

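Run:
```python
from h import *
s=dict(np.load("top9.npz"));print(ray(s,(315.2,156.2),.072),ray(s,(315.0,161.8),.012))
s0=dict(np.load("top0.npz"))
for w in((40,175,118,270),(525,220,580,270)):
    a,b=[k["pixels"][w[1]:w[3],w[0]:w[2]].astype(int) for k in(s0,s)]
    sh=cv2.phaseCorrelate(cv2.cvtColor(a.astype(np.uint8),7).astype(np.float32),cv2.cvtColor(b.astype(np.uint8),7).astype(np.float32));print(sh)
from plant import ticket,sensors
o=sensors.get_obs();print(o["clock"],o["qvel"].round(2))
```

```text
[0.65414834 0.0116244  0.072     ] [0.65385136 0.01202294 0.012     ]
((-1.8669593335923906, 0.20191866106772238), 0.098901646087567)
((0.007637676350153555, 0.016528232392321485), 0.9703358945846557)
28.85 [-0.73  0.41 -0.17  0.02  0.22 -0.1 ]
```

Run:
```python
from h import *
a,b=[cv2.cvtColor(np.load(f"side{i}.npz")["pixels"][335:390,185:265],7).astype(np.float32) for i in(0,9)]
print(cv2.phaseCorrelate(a,b))
from plant import ticket
print(ticket.close_job())
```

```text
((-0.17890522879388016, 0.07072332647854296), 0.7948928562800089)
the job is handed in; nothing more can be done
None
```

I placed all five pieces, let go of them, pulled the arm clear and handed the job in at about 29 s. The hand-in gives no verdict, so the figures below come from the last camera images.

| Check | Measured | Limit |
|---|---|---|
| Balls, distance from the bowl axis | about 30 and 28 mm | 60 mm |
| Tea lights along tray x, one per half | +37 and −39 mm | 18–54 mm from the middle |
| Tea lights along tray y | 1 and 3 mm | 42 mm |
| Candle, distance from the coaster centre | under 1 mm by eye-read centres (calibration good to about 2 mm) | 15 mm |

- **Pose:** both tea lights lie flat with wicks up, and the candle looks upright. I judged these from the pictures and did not measure heights or tilt.
- **Mug:** no shift in the top view (0.02 px).
- **Teapot:** no shift in the side view (0.2 px). My top-view check of the teapot disagreed, showing 1.9 px. Its match was very poor (0.1 response, against 0.8 for the side view) because the arm covered that area, so I went by the side view.

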